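# Clip the lid onto a packed food box

## Robot

A 6-joint arm with a two-finger parallel gripper is mounted at the origin on the work surface. World frame = base frame: x ahead of the robot, y to its left, z up, the work surface at z = 0. Lengths are in m, angles in rad, forces in N, time in s.
With the tool pointing down it reaches from about 0.15 to 0.775 m from the base axis. Payload 6.1 kg.
Tool frame: the origin (TCP) lies between the finger pads; the fingertips stand finger_overhang ahead of it and the grasp point (between the pads) lies 8 mm behind it (finger_overhang is the distance from the TCP to the fingertips, in m); z points along the fingers, y is the line along which they close (so a half turn about z gives the same grasp; the last joint's range is limited). The gripper opens to 85 mm and grips with 20 to 120 N. Pads are 22 mm wide; open, the fingers measure 114 mm over their backs; the gripper's body (76 mm by 85 mm) begins 54 mm behind the grasp point. The pads swing forward as they close: fully open they stand 13 mm farther back than shut.
Start: joints at [1.126, 0.126, -0.04, 1.405, 0, 1.571], TCP at [0.226, 0.474, 0.242] pointing down, gripper open.
Joint ranges: [-2.72, 2.72], [-0.95, 1.95], [-1.27, 1.35], [-1.78, 2.02], [-1.46, 1.47], [-3.14, 3.14]. Speed limits (rad/s): [2.39, 2.39, 3.01, 3.14, 3.14, 3.14].

## Interface

Orientations are given as a unit quaternion [w, x, y, z].
In Python, from cell import sense, camera, calibration, finish_job, spot_in, tip_of, finger_overhang gives the robot as it stands.
- The arm moves only by the tool drive_tool, never from a script. Its argument "steps" is one flat list of numbers, 7 for each row, row after row: the shift along the tool's x, y, z in cm, then the turn, a rotation vector about the tool's x, y, z in rad, then the gripper command: -1 is shut, 1 is fully open, values between are in proportion. In form: [dx, dy, dz, wx, wy, wz, gripper, dx, dy, dz, wx, wy, wz, gripper, ...]. A call has 1 to 12 rows; each row shifts and turns the commanded pose from where the row before left it, along the tool's axes as they then stand; what a row does not reach is not made up. A row lasts 1/10 s, in which the tool goes at most 50 mm and 8.59 degrees, less where a joint would pass 70% of its speed; a pose out of reach is approached as far as the arm can. A call with a gripper value outside its range is refused whole. The fingers move at their own pace and stop on an object; "grip_force" is the grip in N (left out, the last holds). Time passes only in rows, so rows that do not move let the fingers close. It gives the time, the measured TCP pose, the force and the opening at its end, in the units of the state.
- sense(): the state, without advancing time (a new reading comes with each control period).
- camera(name): name is "scene" or "top" or "wrist"; returns the picture (400x640x3 uint8, blue, green, red); there is no depth.
- calibration(name): a dict with "intrinsics" (3x3 intrinsics, pixels), "extrinsics" (4x4, takes a point from camera to world coordinates). Camera axes: x right, y down, z forward; pixel columns grow to the right and rows downward; lengths in m; the calibration is good to about 2 mm. A picture is of the moment at which its call begins: read the wrist's pose just before it. calibration takes no time and is no camera call; for the wrist camera it gives the pose at the moment of the call.
- finish_job(): hands the job in, once; it reports no verdict.
Trained networks look in the newest picture that a camera, given by its name, has taken for a name from the list of things; names that differ only in an ending like _2 or _b are one class to them, and where a whole thing is asked for, a point or a joint stands for the part that bears it (a point fixed in the world has none). Each returns a list of dicts, best first, with "conf" (0 to 1); they miss things now and then, are a little off and sometimes report something else, mostly with a low value. They report only what shows in the picture. A call takes as long as a camera call. They do not tell look-alikes from the thing itself.
- spot_in(camera, label): "position" ([x, y, z] in m, in world coordinates, good to about 4 mm: the middle of the surface that is visible of it).
- tip_of(camera, label): "position" ([x, y, z] in m, in world coordinates, good to about 4 mm: a listed point, or the origin of a listed thing).
The state is a dict: "t": time; "qpos": joint angles; "joint_vel": joint speeds; "tau": joint torques, N m; "tool_pos": TCP position; "eef_rot": TCP orientation; "ft_force": force on the tool from outside, world axes, zero at the start; "wrist_torque": the same for the moment, N m; "gripper_width": opening from 0.0 (shut) to 1.0 (fully open).
Only numpy, scipy, OpenCV 4.12 (cv2) and the standard library are available. Lean on these libraries where they do the work, as an engineer would, in place of code of your own. Each camera call takes 0.05 s, during which the arm holds its last target. There are 200 camera calls.

## Task

Put the loose lid on the packed food box so that it sits fully home in the mouth, then fold all four side clips in and down over the lid's rim until each is fully closed, and leave the box shut and at rest. Do not shove the box from its place, and leave the cans and the tape roll alone.

Things in the scene. Friction and masses are not known exactly. Their poses are not given: they have to be found in the camera images.
- food_box: Loose white plastic food box, open on top, 110 mm (its x) by 150 mm (its y) by 80 mm high, walls 4 mm, mouth 102 x 142 mm; about 2.2 kg with the two tins packed inside (tops 44 mm high). Origin: centre of its underside; z up; rim at z = 80 mm. A hinged clip at the middle of each side. It slides on the table if pushed hard (over about 10 N).
- lid_handle (a point): Centre of the bar handle on the loose lid (dark grey, pale top panel, about 0.18 kg): bar 22 mm wide (lid x), 60 mm long (lid y), 32 mm high above the lid plate's top; this point is 20 mm above the plate's top. At first the lid lies on the table right way up. A half turn of the lid makes no difference. With the lid home on the box this point is 105 mm above the box's underside.
- lid_plate (a point): Centre of the lid's plate (118 mm along x, 158 mm along y, 5 mm thick; z up), mid-thickness, 22.5 mm below lid_handle. Under it is a plug 97 x 137 mm, 10 mm deep, its lower 4.5 mm stepped in to 91 x 131 mm. Home, the plug is in the mouth and the plate rests on the rim: this point 82.5 mm above the box's underside.
- clip_near (a joint): Angle of the grey clip on the box's -x side (rad): 0 = folded fully home over the lid rim (upright, its lip lying on the lid), growing as it leans out from the box, at most 1.3. Stiff hinge (0.07 N m of friction, about 2 N at the clip's top); it stays where it is left. Its top swings up as it comes in: pushed dead level when leaning far out it can jam by friction, so follow its arc.
- clip_near_hinge (a point): Middle of the hinge axis of the -x side's clip, 10 mm outside the wall, 45 mm above the box's underside. Axes turn with the clip: y along the hinge, z up along the clip, x out of its outer face. Clip: plate 42 mm wide, 4 mm thick (outer face 2 mm out from the axis), reaching 44.5 mm from the hinge; at its top a lip 4 mm thick reaching 16 mm inwards.
- clip_near_top (a point): Top outer edge of the same near clip, at the middle of its width, 44.5 mm from its hinge along the clip and on its outer face (2 mm out).
- clip_far (a joint): Angle of the grey clip on the box's +x side (rad): 0 = folded fully home over the lid rim (upright, its lip lying on the lid), growing as it leans out from the box, at most 1.3. Stiff hinge (0.07 N m of friction, about 2 N at the clip's top); it stays where it is left. Its top swings up as it comes in: pushed dead level when leaning far out it can jam by friction, so follow its arc.
- clip_far_hinge (a point): Middle of the hinge axis of the +x side's clip, 10 mm outside the wall, 45 mm above the box's underside. Axes turn with the clip: y along the hinge, z up along the clip, x out of its outer face. Clip: plate 42 mm wide, 4 mm thick (outer face 2 mm out from the axis), reaching 44.5 mm from the hinge; at its top a lip 4 mm thick reaching 16 mm inwards.
- clip_far_top (a point): Top outer edge of the same far clip, at the middle of its width, 44.5 mm from its hinge along the clip and on its outer face (2 mm out).
- clip_left (a joint): Angle of the grey clip on the box's +y side (rad): 0 = folded fully home over the lid rim (upright, its lip lying on the lid), growing as it leans out from the box, at most 1.3. Stiff hinge (0.07 N m of friction, about 2 N at the clip's top); it stays where it is left. Its top swings up as it comes in: pushed dead level when leaning far out it can jam by friction, so follow its arc.
- clip_left_hinge (a point): Middle of the hinge axis of the +y side's clip, 10 mm outside the wall, 45 mm above the box's underside. Axes turn with the clip: y along the hinge, z up along the clip, x out of its outer face. Clip: plate 42 mm wide, 4 mm thick (outer face 2 mm out from the axis), reaching 44.5 mm from the hinge; at its top a lip 4 mm thick reaching 16 mm inwards.
- clip_left_top (a point): Top outer edge of the same left clip, at the middle of its width, 44.5 mm from its hinge along the clip and on its outer face (2 mm out).
- clip_right (a joint): Angle of the grey clip on the box's -y side (rad): 0 = folded fully home over the lid rim (upright, its lip lying on the lid), growing as it leans out from the box, at most 1.3. Stiff hinge (0.07 N m of friction, about 2 N at the clip's top); it stays where it is left. Its top swings up as it comes in: pushed dead level when leaning far out it can jam by friction, so follow its arc.
- clip_right_hinge (a point): Middle of the hinge axis of the -y side's clip, 10 mm outside the wall, 45 mm above the box's underside. Axes turn with the clip: y along the hinge, z up along the clip, x out of its outer face. Clip: plate 42 mm wide, 4 mm thick (outer face 2 mm out from the axis), reaching 44.5 mm from the hinge; at its top a lip 4 mm thick reaching 16 mm inwards.
- clip_right_top (a point): Top outer edge of the same right clip, at the middle of its width, 44.5 mm from its hinge along the clip and on its outer face (2 mm out).
- tall_can: Bystander: upright food can, 74 mm across, 110 mm high, standing on the table. Origin: centre of its underside.
- short_can: Bystander: upright food can, 68 mm across, 55 mm high. Origin: centre of its underside.
- tape_roll: Bystander: roll of packing tape lying flat, 100 mm across, 48 mm high. Origin: centre of its underside.
Things that resemble listed ones, but are neither listed nor needed, are in the scene too. Of the things like the part that bears lid_handle, leave any that is brown; of the rest the larger one is meant.

How it is judged:
By the outcome, as a careful person would: the job done as asked, in the order asked, and still so for the second after the job is handed in, with the robot touching nothing.
It also fails if it takes over 72 s, if anything falls off the work surface, if the arm or the gripper's body presses on something with over 40 N, if the wrist force passes 120 N, or if a joint passes its speed limit or range.

## Working session

There is one attempt and no reset: what is moved stays moved. The work goes in short steps, Python scripts to look and compute and a tool call to move; the robot and the scene stay as the last step left them, time stands still between calls to the robot, and variables do not carry over. Pictures are saved under pics/ and viewed, on a budget of 10 in all, crops included, one or two more only if the job needs it, and the job is handed in when it is done.

Besides the shell and the picture viewer there is one more tool, called by a JSON object that holds its "name" and its "arguments". drive_tool: Moves the arm, as the interface text tells. Its arguments: {"type":"object","properties":{"steps":{"type":"array"},"grip_force":{"type":"number"}},"required":["steps"]}

```bash
mkdir -p pics; ls
python3 - <<'E'
from cell import *
import cv2,numpy as np
s=sense(); print({k:np.round(v,3).tolist() for k,v in s.items()}, finger_overhang)
a=camera("scene");b=camera("top")
cv2.imwrite("pics/a.png",np.vstack([cv2.resize(a,(480,300)),cv2.resize(b,(480,300))]))
cv2.imwrite("pics/top.png",b);cv2.imwrite("pics/scene.png",a)
for c in("scene","top"):
  k=calibration(c);print(c,np.round(k["intrinsics"],1).tolist(),np.round(k["extrinsics"],3).tolist())
for l in["food_box","lid_handle","lid_plate","clip_near_top","clip_far_top","clip_left_top","clip_right_top","clip_near_hinge","clip_far_hinge","clip_left_hinge","clip_right_hinge","tall_can","short_can","tape_roll"]:
  for c in("scene","top"):
    print(l,c,[(round(d["conf"],2),np.round(d["position"],3).tolist()) for d in tip_of(c,l)][:4])
E
```

```text
pics
{'t': 0.0, 'qpos': [1.126, 0.126, -0.041, 1.405, -0.0, 1.571], 'joint_vel': [0.001, 0.0, 0.001, -0.001, -0.001, -0.001], 'tau': [0.001, -43.592, 35.292, 0.017, 0.0, -0.0], 'tool_pos': [0.226, 0.474, 0.242], 'eef_rot': [-0.0, 0.221, 0.975, -0.001], 'ft_force': [0.628, 0.044, 0.601], 'wrist_torque': [0.055, 0.01, -0.005], 'gripper_width': 1.0} 0.011
scene [[451.1, 0.0, 325.8], [0.0, 451.1, 198.5], [0.0, 0.0, 1.0]] [[0.11, 0.841, -0.531, 1.229], [0.994, -0.098, 0.051, -0.049], [-0.009, -0.533, -0.846, 1.15], [0.0, 0.0, 0.0, 1.0]]
top [[488.4, 0.0, 317.3], [0.0, 488.4, 202.5], [0.0, 0.0, 1.0]] [[0.012, -0.992, 0.122, 0.398], [-1.0, -0.013, -0.011, 0.02], [0.013, -0.122, -0.992, 1.244], [0.0, 0.0, 0.0, 1.0]]
food_box scene [(0.91, [0.534, -0.153, 0.004]), (0.39, [0.548, -0.071, 0.044])]
food_box top [(0.62, [0.532, -0.151, -0.006]), (0.41, [0.546, -0.069, 0.046])]
lid_handle scene [(0.92, [0.742, 0.241, 0.032]), (0.9, [0.329, 0.229, 0.034]), (0.61, [0.553, 0.176, 0.031])]
lid_handle top [(0.67, [0.74, 0.237, 0.026]), (0.64, [0.33, 0.233, 0.039]), (0.58, [0.555, 0.181, 0.037]), (0.17,
[... 1071 characters left out ...]
49, 0.083])]
clip_left_hinge scene [(0.62, [0.541, 0.415, 0.0]), (0.5, [0.547, -0.072, 0.044]), (0.48, [0.526, -0.239, 0.044]), (0.26, [0.438, -0.137, 0.08])]
clip_left_hinge top [(0.71, [0.542, -0.072, 0.042])]
clip_right_hinge scene [(0.7, [0.527, -0.238, 0.043])]
clip_right_hinge top [(0.63, [0.535, 0.416, -0.001]), (0.62, [0.528, -0.234, 0.046])]
tall_can scene [(0.7, [0.47, -0.141, 0.04]), (0.68, [0.737, -0.037, -0.001])]
tall_can top [(0.56, [0.739, -0.042, 0.001]), (0.3, [0.555, 0.178, 0.012])]
short_can scene [(0.66, [0.537, 0.413, -0.001]), (0.53, [0.551, 0.184, 0.015])]
short_can top [(0.61, [0.538, 0.415, -0.001])]
tape_roll scene []
tape_roll top [(0.56, [0.644, -0.397, -0.001])]
```

View pics/top.png

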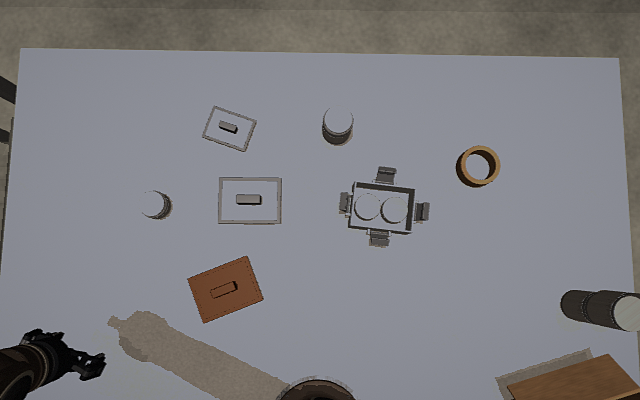

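View pics/scene.png

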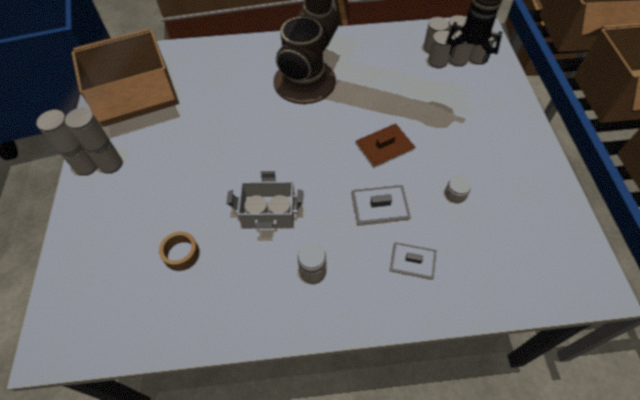

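Top view: lid candidates are the brown one (225,290), excluded by colour; a small pale one (229,129); and a large pale one (249,200), which fits "larger of the rest". The box is at (380,208). I'll confirm with one crop and get the lid and box yaw.

```bash
cat > h.py <<'E'
from cell import *
import cv2,numpy as np
from scipy.spatial.transform import Rotation as R
def rot(q): return R.from_quat([q[1],q[2],q[3],q[0]])
def onplane(c,uv,z):
    k=calibration(c);K,E=np.array(k["intrinsics"]),np.array(k["extrinsics"])
    d=(E[:3,:3]@np.linalg.inv(K)@np.c_[np.atleast_2d(uv),np.ones(len(np.atleast_2d(uv)))].T).T
    o=E[:3,3]; return o+d*((z-o[2])/d[:,2])[:,None]
def to(p,yaw_y=None):
    """tool-frame shift (cm) to world p and the z-turn bringing tool y along world angle yaw_y (mod pi)"""
    s=sense();r=rot(s["eef_rot"]);d=r.inv().apply(np.array(p)-s["tool_pos"])*100
    w=None
    if yaw_y is not None:
        y=r.as_matrix()[:,1];a=np.arctan2(y[1],y[0]); e=(yaw_y-a+np.pi/2)%np.pi-np.pi/2
        # target: pointing exactly down
        yy=np.array([np.cos(a+e),np.sin(a+e),0]);z=np.array([0,0,-1.]);T=np.c_[np.cross(yy,z),yy,z]
        w=(r.inv()*R.from_matrix(T)).as_rotvec()
    return np.round(d,2),None if w is None else np.round(w,3)
E
python3 - <<'E'
from h import *
b=cv2.imread("pics/top.png");s=cv2.imread("pics/scene.png")
for n,(x0,x1,y0,y1) in {"lid":(200,300,160,240)}.items():
    g=cv2.cvtColor(b[y0:y1,x0:x1],cv2.COLOR_BGR2GRAY)
    m=cv2.threshold(g,0,255,cv2.THRESH_BINARY_INV+cv2.THRESH_OTSU)[1]
    c=max(cv2.findContours(m,0,2)[0],key=cv2.contourArea)
    p=cv2.boxPoints(cv2.minAreaRect(c))+[x0,y0];w=onplane("top",p,.013)
    print(p.round(1).tolist(),w.round(4).tolist(),w.mean(0));
    for i in(0,1):
        e=w[i+1]-w[i];print(np.linalg.norm(e),np.arctan2(e[1],e[0]))
cv2.imwrite("pics/c.png",np.hstack([cv2.resize(b[100:260,190:350],(400,400),interpolation=3),cv2.resize(b[140:270,315:445],(400,400),interpolation=3)]))
E
```

```text
[[218.0, 177.0], [281.0, 177.0], [281.0, 224.0], [218.0, 224.0]] [[0.611, 0.2594, 0.013], [0.6132, 0.099, 0.013], [0.4929, 0.0965, 0.013], [0.4909, 0.2551, 0.013]] [0.5519971  0.17749926 0.013     ]
0.1604721345793101 -1.5568918542135657
0.1202774728236184 -3.1209022539899305
```

View pics/c.png

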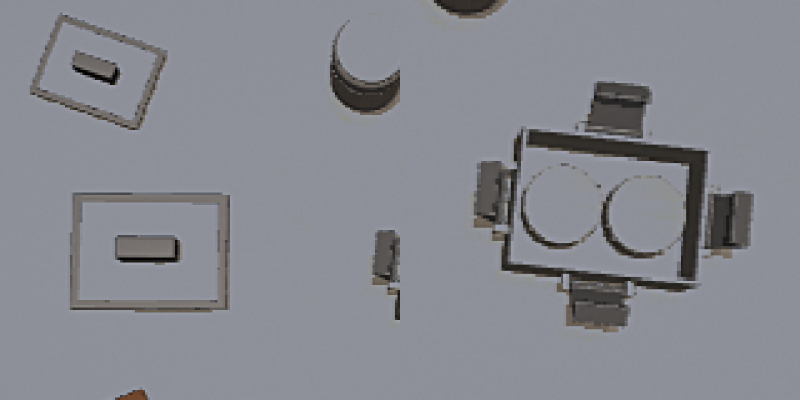

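Run:
```python
from h import *
print(to([.553,.180,.16],0.0), rot(sense()["eef_rot"]).as_matrix().round(2).tolist())
```

```text
(array([-42.18, -12.46,   8.23]), array([-0.   ,  0.   ,  1.126])) [[-0.9, 0.43, -0.0], [0.43, 0.9, -0.0], [0.0, -0.0, -1.0]]
```

The larger pale lid at (249,200) measures 120x160 mm, which matches. Its centre is about (0.553, 0.179) and its yaw is about +0.02. The box's yaw is about -0.10. I'll move over the lid and look from close by.

{"name": "drive_tool", "arguments": {"steps": [0, 0, 0, 0, 0, 0.1386, 0.6, 0, 0, 0, 0, 0, 0.1386, 0.6, 0, 0, 0, 0, 0, 0.1386, 0.6, 0, 0, 0, 0, 0, 0.1386, 0.6, 0, 0, 0, 0, 0, 0.1386, 0.6, 0, 0, 0, 0, 0, 0.1386, 0.6, 0, 0, 0, 0, 0, 0.1386, 0.6, 0, 0, 0, 0, 0, 0.1386, 0.6], "grip_force": 50}}

```text
t: 2.3
tool_pos: [0.2259, 0.4739, 0.2423]
eef_rot: [-0.0, 0.703, 0.711, -0.0]
ft_force: [0.7, 1.1, -0.3]
gripper_width: 0.798
```

{"name": "drive_tool", "arguments": {"steps": [-3, 3.3, 0.8, 0, 0, 0, 0.6, -3, 3.3, 0.8, 0, 0, 0, 0.6, -3, 3.3, 0.8, 0, 0, 0, 0.6, -3, 3.3, 0.8, 0, 0, 0, 0.6, -3, 3.3, 0.8, 0, 0, 0, 0.6, -3, 3.3, 0.8, 0, 0, 0, 0.6, -3, 3.3, 0.8, 0, 0, 0, 0.6, -3, 3.3, 0.8, 0, 0, 0, 0.6, -3, 3.3, 0.8, 0, 0, 0, 0.6, -3, 3.3, 0.8, 0, 0, 0, 0.6, 0, 0, 0, 0, 0, 0, 0.6]}}

```text
t: 3.4
tool_pos: [0.5638, 0.176, 0.1604]
eef_rot: [0.0, 0.703, 0.711, -0.001]
ft_force: [-0.4, 0.4, 0.5]
gripper_width: 0.799
```

Run:
```python
from h import *
s=sense();print(s["t"],s["tool_pos"],s["gripper_width"],s["qpos"])
im=camera("wrist");cv2.imwrite("pics/w1.png",im)
for l in("lid_handle","lid_plate"):
    print(l,[(round(d["conf"],2),np.round(d["position"],3).tolist()) for d in tip_of("wrist",l)])
print(to([.553,.180,.08],0.017))
k=calibration("wrist");print(np.round(k["extrinsics"],3).tolist(),np.round(k["intrinsics"],0).tolist())
```

```text
3.4 [0.56377083 0.1760167  0.16039932] 0.7994317754546076 [ 3.03219702e-01  2.61399437e-01 -5.29177986e-02  1.25773747e+00
 -1.23754346e-03  1.86214282e+00]
lid_handle [(0.89, [0.738, 0.24, 0.031]), (0.7, [0.546, 0.178, 0.037]), (0.57, [0.331, 0.235, 0.038])]
lid_plate [(0.95, [0.553, 0.177, 0.01]), (0.86, [0.74, 0.236, 0.009]), (0.37, [0.741, -0.041, -0.003])]
(array([ 0.06, -0.77,  8.21]), array([-0.001, -0.   , -0.   ]))
[[1.0, 0.015, 0.004, 0.56], [0.016, -0.958, -0.287, 0.253], [-0.001, 0.287, -0.958, 0.293], [0.0, 0.0, 0.0, 1.0]] [[341.0, 0.0, 319.0], [0.0, 341.0, 201.0], [0.0, 0.0, 1.0]]
```

View pics/w1.png

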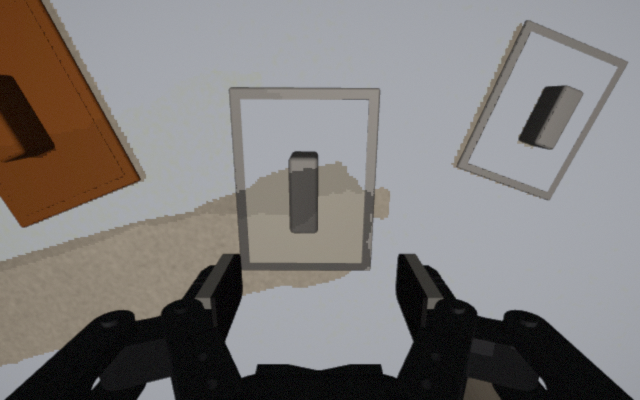

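The wrist view shows the target lid in the middle, with plate corners at about (229,88), (380,88), (371,269), (241,269) and the handle at (304,195). Brown lid is on the left and the small one on the right, so this is the right lid.

Run:
```python
from h import *
w=onplane("wrist",np.array([[229.5,88],[380,88.5],[371,269.5],[241,269.5]]),.015)
print(w.round(4).tolist(),w.mean(0));print(np.linalg.norm(w[1]-w[0]),np.linalg.norm(w[2]-w[1]))
for a,b in((0,1),(3,2)):print(np.arctan2(*(w[b]-w[a])[1::-1]))
for a,b in((3,0),(2,1)):print(np.arctan2(*(w[b]-w[a])[1::-1])-np.pi/2)
h=onplane("wrist",np.array([[290,160],[318.5,160],[318.5,233],[289,233]]),.047);print(h.round(4).tolist(),h.mean(0))
c=w.mean(0);print(to([c[0],c[1],.031],0.01))
```

```text
[[0.4901, 0.2604, 0.015], [0.6067, 0.2619, 0.015], [0.6091, 0.1061, 0.015], [0.4912, 0.1042, 0.015]] [0.5492735  0.18316541 0.015     ]
0.11665029659825289 0.1557913094960742
0.012488677779259489
0.016181155528831308
0.007300162542049682
0.014959513054432438
[[0.5392, 0.2105, 0.047], [0.5599, 0.2108, 0.047], [0.5608, 0.1538, 0.047], [0.5379, 0.1534, 0.047]] [0.54943024 0.18213866 0.047     ]
(array([ 0.39, -1.13, 13.11]), array([-0.001, -0.   ,  0.007]))
```

{"name": "drive_tool", "arguments": {"steps": [0.3, -0.7, 2.5, 0, 0, 0, 0.1, 0.3, -0.7, 2.5, 0, 0, 0, 0.1, 0, 0, 2.5, 0, 0, 0, 0.1, 0, 0, 2, 0, 0, 0, 0.1, 0, 0, 1.7, 0, 0, 0, 0.1, 0, 0, 1.6, 0, 0, 0, 0.1, 0, 0, 0, 0, 0, 0, 0.1]}}

```text
t: 4.25
tool_pos: [0.5446, 0.1862, 0.0328]
eef_rot: [-0.001, 0.7, 0.714, -0.001]
ft_force: [0.4, -0.1, 0.6]
gripper_width: 0.548
```

{"name": "drive_tool", "arguments": {"steps": [0, 0, 0, 0, 0, 0, -1, 0, 0, 0, 0, 0, 0, -1, 0, 0, 0, 0, 0, 0, -1, 0, 0, 0, 0, 0, 0, -1, 0, 0, 0, 0, 0, 0, -1, 0, 0, 0, 0, 0, 0, -1, 0, 0, 0, 0, 0, 0, -1], "grip_force": 60}}

```text
t: 4.95
tool_pos: [0.5477, 0.1861, 0.0361]
eef_rot: [0.0, 0.701, 0.713, 0.001]
ft_force: [-0.7, 1.4, 6.7]
gripper_width: 0.245
```

{"name": "drive_tool", "arguments": {"steps": [0, 0, -1, 0, 0, 0, -1, 0, 0, -2.5, 0, 0, 0, -1, 0, 0, -4, 0, 0, 0, -1, 0, 0, -4, 0, 0, 0, -1, 0, 0, -4, 0, 0, 0, -1, -3, 0, -1, 0, 0, 0, -1, -4, 0, 0, 0, 0, 0, -1, -4, 0, 0, 0, 0, 0, -1, -2, 0, 0, 0, 0, 0, -1, 0, 0, 0, 0, 0, 0, -1]}}

```text
t: 5.95
tool_pos: [0.5487, 0.0528, 0.1997]
eef_rot: [0.0, 0.702, 0.712, -0.0]
ft_force: [0.2, 0.4, -1.5]
gripper_width: 0.246
```

Run:
```python
from h import *
s=sense();print(s["t"],s["tool_pos"],s["gripper_width"],s["ft_force"])
im=camera("wrist");cv2.imwrite("pics/w2.png",im)
for l in("lid_handle","food_box","clip_near_hinge","clip_far_hinge","clip_left_hinge","clip_right_hinge","clip_near_top","clip_far_top","clip_left_top","clip_right_top"):
  for c in("wrist","top"):
    if c=="top" and l in("lid_handle","food_box"): camera("top")
    print(l,c,[(round(d["conf"],2),np.round(d["position"],3).tolist()) for d in tip_of(c,l)][:3])
```

```text
5.95 [0.54869205 0.05275841 0.19968491] 0.24630146877115777 [ 0.17025826  0.36285744 -1.45766578]
lid_handle wrist [(0.87, [0.544, 0.043, 0.2])]
lid_handle top []
food_box wrist []
food_box top [(0.71, [0.532, -0.149, -0.001])]
clip_near_hinge wrist []
clip_near_hinge top [(0.66, [0.471, -0.143, 0.048])]
clip_far_hinge wrist []
clip_far_hinge top [(0.84, [0.601, -0.157, 0.048])]
clip_left_hinge wrist []
clip_left_hinge top [(0.6, [0.545, -0.068, 0.046])]
clip_right_hinge wrist []
clip_right_hinge top []
clip_near_top wrist [(0.58, [0.442, -0.142, 0.079])]
clip_near_top top [(0.81, [0.442, -0.14, 0.078])]
clip_far_top wrist []
clip_far_top top [(0.77, [0.627, -0.16, 0.075])]
clip_left_top wrist []
clip_left_top top [(0.73, [0.545, -0.046, 0.084])]
clip_right_top wrist []
clip_right_top top [(0.54, [0.524, -0.26, 0.077]), (0.46, [0.538, 0.414, 0.002])]
```

View pics/w2.png

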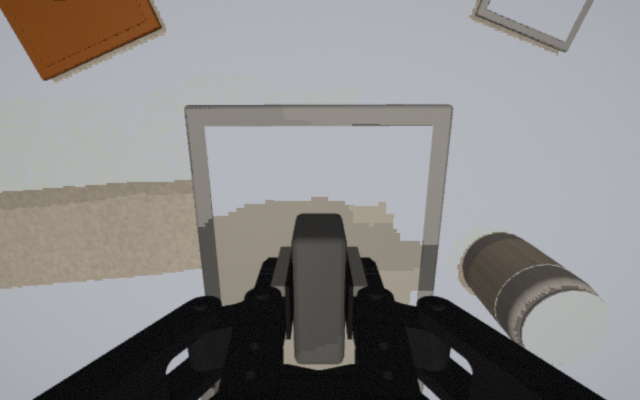

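Run:
```python
from h import *
s=sense();t=s["tool_pos"]
for z in(.175,.18,.185):
    w=onplane("wrist",np.array([[185.5,104.5],[452,104.5]]),z);print(z,np.linalg.norm(w[1]-w[0]),((w[0]+w[1])/2-t).round(4),np.arctan2(*(w[1]-w[0])[1::-1]))
h=onplane("wrist",np.array([[294,362],[347,362],[296,216],[344,216]]),.2117);print((h-t).round(4).tolist())
c=np.array([[118,127],[308,150],[297,287],[102,270]])*130/400+[315,140]
w=onplane("top",c,.08);print(w.round(4).tolist(),w.mean(0).round(4))
for i in range(4):
    e=w[(i+1)%4]-w[i];print(np.linalg.norm(e).round(4),np.arctan2(e[1],e[0]).round(3))
# crop for corner picking
b=cv2.imread("pics/top.png")[165:250,335:435];cv2.imwrite("pics/box.png",cv2.resize(b,(800,680),interpolation=2))
```

```text
0.175 0.11690650587452929 [-0.0013  0.0715 -0.0243] 0.016242564034894852
0.18 0.11314578386802661 [-0.0013  0.0716 -0.0193] 0.01624256403489498
0.185 0.10938506186152408 [-0.0013  0.0716 -0.0143] 0.016242564034894838
[[-0.0101, -0.0331, 0.0124], [0.0124, -0.0327, 0.0124], [-0.009, 0.0324, 0.0124], [0.0086, 0.0327, 0.0124]]
[[0.5934, -0.0802, 0.08], [0.5772, -0.2296, 0.08], [0.4695, -0.2197, 0.08], [0.4808, -0.0681, 0.08]] [ 0.5302 -0.1494  0.08  ]
0.1503 -1.679
0.1081 3.05
0.152 1.496
0.1133 -0.107
```

View pics/box.png

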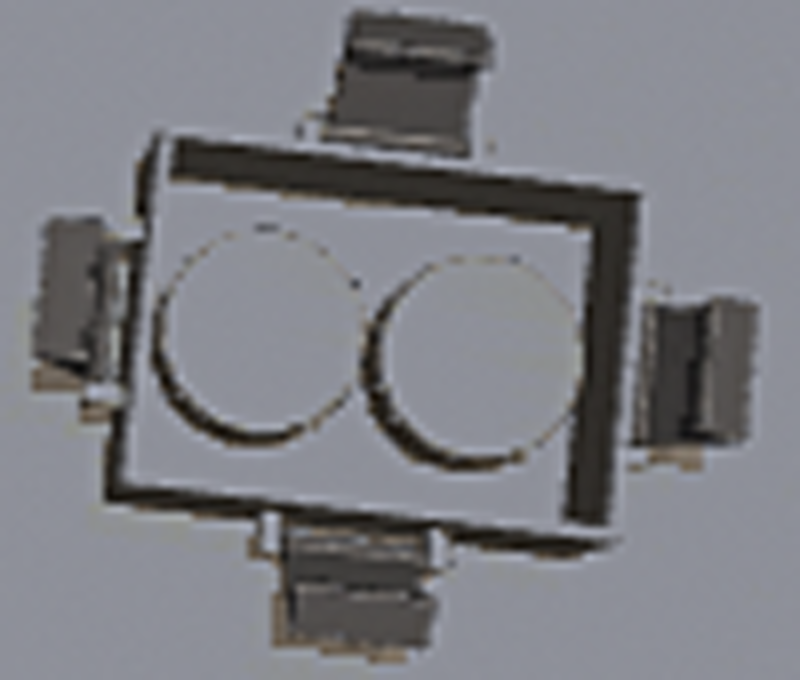

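Run:
```python
from h import *
t=sense()["tool_pos"]
h=onplane("wrist",np.array([[294,362],[347,362],[296,240],[345,240]]),.207);print((h-t).round(4).tolist())
f=lambda p:(np.array(p)+.5)/8-.5+[335,165]
w=onplane("top",[f([640,193]),f([125,488]),f([172,140]),f([610,522]),f([162,135]),f([612,542])],.08);print(w.round(4).tolist())
A=lambda i,j:np.arctan2(*(w[j]-w[i])[1::-1])
print("yaws",A(0,2)-np.pi/2,A(3,0),A(1,4),A(5,1)-np.pi/2)
d=w[0]-w[1];print(np.linalg.norm(d),np.hypot(.106,.146),"yaw",np.arctan2(d[1],d[0])-np.arctan2(-.146,.106))
y=-.107;m=(w[0]+w[1])/2;c=m[:2]-np.array([[np.cos(y),-np.sin(y)],[np.sin(y),np.cos(y)]])@[-.002,.002];print("centre",c)
```

```text
[[-0.0104, -0.0373, 0.0077], [0.0129, -0.0369, 0.0077], [-0.0094, 0.0208, 0.0077], [0.0098, 0.0211, 0.0077]]
[[0.5773, -0.2283, 0.08], [0.4861, -0.073, 0.08], [0.5916, -0.0868, 0.08], [0.4777, -0.2181, 0.08], [0.5931, -0.0838, 0.08], [0.4718, -0.2186, 0.08]]
yaws -0.10044529974404415 -0.10257107318442044 -0.10080611716341198 -0.09801400962566031
0.18016311377209762 0.18042172818150257 yaw -0.09711536464548143
centre [ 0.53347176 -0.1528422 ]
```

Lid sits square in the grip with its centre 8 mm along -x of the tool. Box: centre (0.534, -0.1525), yaw -0.100, with all four edges agreeing. Next I turn the tool and move above the box.

{"name": "drive_tool", "arguments": {"steps": [0, 0, 0, 0, 0, 0.115, -1, -3, 0, 0, 0, 0, 0, -1, -4.5, 0, 0, 0, 0, 0, -1, -4.5, 0, 0, 0, 0, 0, -1, -4.5, 0, 0, 0, 0, 0, -1, -3, 0, 0, 0, 0, 0, -1, 0, 0, 0, 0, 0, 0, -1, 0, 0, 0, 0, 0, 0, -1]}}

```text
t: 7.9
tool_pos: [0.5299, -0.1392, 0.1992]
eef_rot: [-0.0, 0.741, 0.671, 0.0]
ft_force: [-0.7, 0.4, -2.5]
gripper_width: 0.248
```

Run:
```python
from h import *
s=sense();print(s["t"],s["tool_pos"],s["gripper_width"],s["ft_force"])
print(to([.5348,-.1445,.15],-.1))
```

```text
7.9 [ 0.52991873 -0.1392054   0.19923393] 0.24750145664715448 [-0.71628596  0.43965357 -2.54514119]
(array([-0.48,  0.54,  4.92]), array([-0.   , -0.001,  0.   ]))
```

{"name": "drive_tool", "arguments": {"steps": [-0.25, 0.25, 1.5, 0, 0, 0, -1, -0.25, 0.25, 1.5, 0, 0, 0, -1, 0, 0, 1.5, 0, 0, 0, -1, 0, 0, 0.5, 0, 0, 0, -1, 0, 0, 0, 0, 0, 0, -1]}}

```text
t: 8.4
tool_pos: [0.5342, -0.143, 0.1486]
eef_rot: [-0.001, 0.74, 0.672, -0.0]
ft_force: [-1.2, 0.0, -3.0]
gripper_width: 0.244
```

Run:
```python
from h import *
s=sense();print(s["t"],s["tool_pos"],to([.5348,-.1445,.12],-.1))
a=camera("wrist");b=camera("scene")
cv2.imwrite("pics/w3.png",np.hstack([cv2.resize(a,(480,300)),cv2.resize(b[150:260,210:330],(320,293)).copy()[:300] if 0 else cv2.resize(b[150:260,210:330],(320,300))]))
```

```text
8.4 [ 0.5342242  -0.14298151  0.14861087] (array([-0.15,  0.08,  2.86]), array([-0.002, -0.   ,  0.004]))
```

View pics/w3.png

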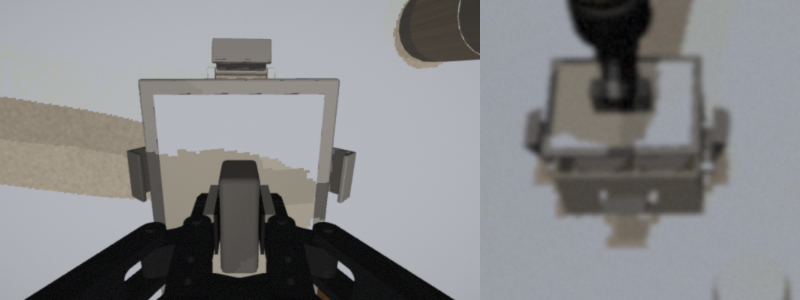

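The lid is centred between the near and far clips ((138,173) and (343,173), lid mid-column 240), and the clips stand clear. I'm lowering slowly.

{"name": "drive_tool", "arguments": {"steps": [-0.15, 0.1, 1, 0, 0, 0, -1, 0, 0, 1, 0, 0, 0, -1, 0, 0, 0.6, 0, 0, 0, -1, 0, 0, 0.4, 0, 0, 0, -1, 0, 0, 0.3, 0, 0, 0, -1, 0, 0, 0.3, 0, 0, 0, -1, 0, 0, 0, 0, 0, 0, -1]}}

```text
t: 9.2
tool_pos: [0.5353, -0.1457, 0.113]
eef_rot: [-0.0, 0.741, 0.672, -0.0]
ft_force: [0.2, 0.4, -3.1]
gripper_width: 0.239
```

{"name": "drive_tool", "arguments": {"steps": [0, 0, 0.3, 0, 0, 0, -1, 0, 0, 0.2, 0, 0, 0, -1, 0, 0, 0, 0, 0, 0, -1]}}

```text
t: 9.5
tool_pos: [0.5353, -0.1457, 0.1081]
eef_rot: [-0.0, 0.741, 0.672, -0.0]
ft_force: [0.2, 0.3, -1.8]
gripper_width: 0.243
```

{"name": "drive_tool", "arguments": {"steps": [0, 0, 0.15, 0, 0, 0, -1, 0, 0, 0.15, 0, 0, 0, -1, 0, 0, 0, 0, 0, 0, -1]}}

```text
t: 9.8
tool_pos: [0.5356, -0.1458, 0.1061]
eef_rot: [0.0, 0.741, 0.672, 0.0]
ft_force: [-2.5, 1.3, 3.6]
gripper_width: 0.242
```

{"name": "drive_tool", "arguments": {"steps": [0, 0, 0.1, 0, 0, 0, -1, 0, 0, 0.1, 0, 0, 0, -1, 0, 0, 0, 0, 0, 0, -1]}}

```text
t: 10.1
tool_pos: [0.5356, -0.1457, 0.106]
eef_rot: [0.001, 0.741, 0.672, 0.001]
ft_force: [-6.9, 1.9, 16.4]
gripper_width: 0.25
```

{"name": "drive_tool", "arguments": {"steps": [0, 0, -0.1, 0, 0, 0, -0.4, 0, 0, 0, 0, 0, 0, -0.2, 0, 0, 0, 0, 0, 0, -0.1, 0, 0, -1, 0, 0, 0, -0.1, 0, 0, -2, 0, 0, 0, -0.1, 0, 0, -3, 0, 0, 0, -1, 0, 0, -3, 0, 0, 0, -1, 0, 0, -1, 0, 0, 0, -1, 0, 0, 0, 0, 0, 0, -1]}}

```text
t: 11.0
tool_pos: [0.5364, -0.146, 0.2061]
eef_rot: [0.001, 0.741, 0.672, 0.001]
ft_force: [-0.1, -0.1, -0.2]
gripper_width: -0.001
```

Run:
```python
from h import *
s=sense();print(s["t"],s["tool_pos"],s["gripper_width"],s["ft_force"])
a=camera("wrist");b=camera("top")
for c in("wrist","top"):
  for l in("lid_handle","lid_plate"): print(c,l,[(round(d["conf"],2),np.round(d["position"],3).tolist()) for d in tip_of(c,l)][:4])
print("near",tip_of("top","clip_near_hinge")[:1],"far",tip_of("top","clip_far_hinge")[:1])
cv2.imwrite("pics/w4.png",np.hstack([cv2.resize(a,(480,300)),cv2.resize(b[160:260,330:437],(320,300),interpolation=2)]))
```

```text
11.0 [ 0.53637475 -0.14601267  0.20608555] -0.0005842617090980584 [-0.05987293 -0.14352273 -0.22579862]
wrist lid_handle [(0.76, [0.531, -0.154, 0.107])]
wrist lid_plate []
top lid_handle [(0.97, [0.74, 0.238, 0.026]), (0.8, [0.538, -0.153, 0.108]), (0.72, [0.329, 0.231, 0.039])]
top lid_plate [(0.79, [0.332, 0.229, 0.016]), (0.75, [0.542, -0.072, 0.046]), (0.69, [0.737, 0.234, 0.01]), (0.66, [0.536, -0.155, 0.079])]
near [{'position': [0.4704, -0.1478, 0.0482], 'conf': 0.44}] far [{'position': [0.6014, -0.1578, 0.0461], 'conf': 0.54}]
```

View pics/w4.png

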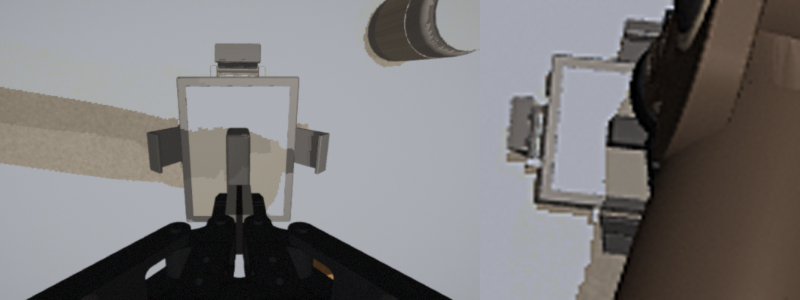

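The lid is home and level: TCP stopped at 0.106 under 16 N, and the handle point reads 0.107 against 0.105 expected. Left clip next, from outside and along its arc.

{"name": "drive_tool", "arguments": {"steps": [4, -0.2, 0, 0, 0, 0, -1, 4.5, 0, 0, 0, 0, 0, -1, 4, 0, 0, 0, 0, 0, -1, 0, 0, 3, 0, 0, 0, -1, 0, 0, 4, 0, 0, 0, -1, 0, 0, 4, 0, 0, 0, -1, 0, 0, 1.2, 0, 0, 0, -1, 0, 0, 0, 0, 0, 0, -1]}}

```text
t: 12.2
tool_pos: [0.5441, -0.0211, 0.0805]
eef_rot: [-0.002, 0.741, 0.672, -0.002]
ft_force: [0.3, 0.1, 1.1]
gripper_width: 0.002
```

```bash
cat >> h.py <<'E'
def box():
    s=sense();d=np.array(s["tool_pos"])-[.534,-.1525,0];m=R.from_euler('z',-.1)
    print("t",round(s["t"],2),"box-frame mm",(m.inv().apply(d)*1000).round(1),"F box",m.inv().apply(s["ft_force"]).round(1))
E
python3 - <<'E'
from h import *
box();a=camera("wrist");cv2.imwrite("pics/w5.png",a)
for c in("wrist",):
  for l in("clip_left_top","clip_left_hinge"): print(c,l,[(round(d["conf"],2),np.round(d["position"],3).tolist()) for d in tip_of(c,l)][:2])
E
```

```text
t 12.2 box-frame mm [ -3.1 131.8  80.5] F box [0.3 0.1 1.1]
wrist clip_left_top [(0.76, [0.546, -0.049, 0.085])]
wrist clip_left_hinge []
```

{"name": "drive_tool", "arguments": {"steps": [-0.7, 0.2, 0, 0, 0, 0, -1, -0.4, 0, -0.1, 0, 0, 0, -1, -0.4, 0, -0.2, 0, 0, 0, -1, -0.4, 0, -0.2, 0, 0, 0, -1, -0.4, 0, -0.15, 0, 0, 0, -1, -0.3, 0, -0.1, 0, 0, 0, -1, 0, 0, 0, 0, 0, 0, -1]}}

```text
t: 13.05
tool_pos: [0.545, -0.0477, 0.09]
eef_rot: [0.0, 0.741, 0.671, -0.0]
ft_force: [0.3, 0.0, -0.4]
gripper_width: 0.004
```

```bash
python3 -c "
from h import *
box()"
```

```text
t 13.05 box-frame mm [  0.5 105.4  90. ] F box [ 0.3  0.1 -0.4]
```

{"name": "drive_tool", "arguments": {"steps": [-0.3, 0, 0, 0, 0, 0, -1, -0.2, 0, 0, 0, 0, 0, -1]}}

```text
t: 13.25
tool_pos: [0.5445, -0.0522, 0.0898]
eef_rot: [-0.0, 0.741, 0.672, 0.0]
ft_force: [-0.2, 1.3, 0.9]
gripper_width: -0.004
```

{"name": "drive_tool", "arguments": {"steps": [-0.2, 0, 0, 0, 0, 0, -1, -0.1, 0, 0, 0, 0, 0, -1]}}

```text
t: 13.45
tool_pos: [0.5443, -0.0544, 0.0898]
eef_rot: [-0.001, 0.741, 0.672, 0.001]
ft_force: [0.1, 6.9, 2.5]
gripper_width: 0.0
```

Run:
```python
from h import *
box();a=camera("wrist");cv2.imwrite("pics/w6.png",a)
for l in("clip_left_top","clip_left_hinge"): print(l,[(round(d["conf"],2),np.round(d["position"],3).tolist()) for d in tip_of("wrist",l)][:2])
```

```text
t 13.45 box-frame mm [ 0.4 98.7 89.8] F box [-0.6  6.9  2.5]
clip_left_top []
clip_left_hinge []
```

View pics/w6.png

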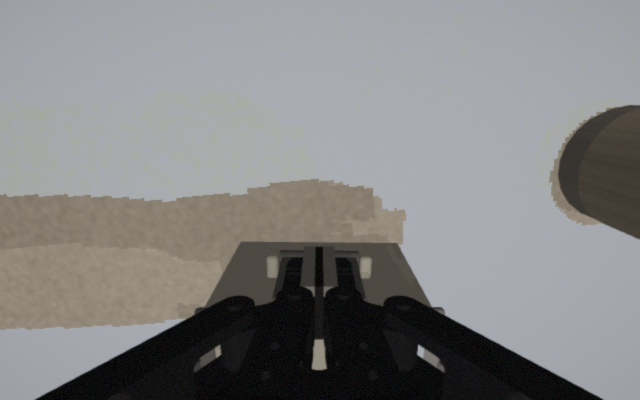

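The left clip hit its stop at the expected place (TCP 98.7 mm, expected about 98, force 6.9 N). Pressing its lip down from above to make sure and to check its height.

{"name": "drive_tool", "arguments": {"steps": [0.5, 0, 0, 0, 0, 0, -1, 0.2, 0, -2, 0, 0, 0, -1, -1.5, 0, -0.5, 0, 0, 0, -1, -1.3, 0, 0, 0, 0, 0, -1, 0, 0, 0.8, 0, 0, 0, -1, 0, 0, 0.4, 0, 0, 0, -1, 0, 0, 0, 0, 0, 0, -1]}}

```text
t: 14.3
tool_pos: [0.5414, -0.0762, 0.1012]
eef_rot: [-0.001, 0.741, 0.671, -0.001]
ft_force: [-0.1, -0.2, -0.3]
gripper_width: -0.002
```

{"name": "drive_tool", "arguments": {"steps": [0, 0, 0.3, 0, 0, 0, -1, 0, 0, 0.1, 0, 0, 0, -1]}}

```text
t: 14.5
tool_pos: [0.5422, -0.0761, 0.1004]
eef_rot: [0.001, 0.741, 0.672, 0.0]
ft_force: [-6.2, -0.9, 18.1]
gripper_width: -0.002
```

{"name": "drive_tool", "arguments": {"steps": [0, 0, -2, 0, 0, 0, -1, 0, 0, -3, 0, 0, 0, -1, -4.2, 0, 0, 0, 0, 0, -1, -4.2, 0, 0, 0, 0, 0, -1, -4.2, 0, 0, 0, 0, 0, -1, -4.2, 0, 0, 0, 0, 0, -1, -4.1, 0, 0, 0, 0, 0, -1, 0, 0, 3, 0, 0, 0, -1, 0, 0, 4, 0, 0, 0, -1, 0, 0, 0, 0, 0, 0, -1]}}

```text
t: 15.5
tool_pos: [0.5185, -0.2824, 0.0732]
eef_rot: [-0.005, 0.741, 0.672, -0.002]
ft_force: [-1.4, 0.6, -0.2]
gripper_width: 0.004
```

```bash
python3 -c "
from h import *
box()"
```

```text
t 15.5 box-frame mm [  -2.5 -130.8   73.2] F box [-1.4  0.4 -0.2]
```

{"name": "drive_tool", "arguments": {"steps": [0.6, 0.2, -0.7, 0, 0, 0, -1, 0.4, 0, -0.1, 0, 0, 0, -1, 0.4, 0, -0.2, 0, 0, 0, -1, 0.4, 0, -0.2, 0, 0, 0, -1, 0.4, 0, -0.2, 0, 0, 0, -1, 0.4, 0, -0.1, 0, 0, 0, -1, 0.2, 0, 0, 0, 0, 0, -1]}}

```text
t: 16.2
tool_pos: [0.5282, -0.2572, 0.0964]
eef_rot: [0.003, 0.741, 0.672, 0.001]
ft_force: [0.1, -4.0, 11.9]
gripper_width: -0.003
```

```bash
python3 -c "
from h import *
box()"
```

```text
t 16.2 box-frame mm [   4.7 -104.7   96.4] F box [ 0.5 -4.  11.9]
```

{"name": "drive_tool", "arguments": {"steps": [0, 0, 0, 0, 0, 0, -1]}}

```text
t: 16.3
tool_pos: [0.5282, -0.257, 0.0965]
eef_rot: [0.003, 0.741, 0.672, 0.001]
ft_force: [1.0, -3.4, 11.2]
gripper_width: 0.002
```

Run:
```python
from h import *
box();a=camera("wrist");b=camera("scene");box()
for l in("clip_right_top","clip_right_hinge"): 
  for c in("wrist","scene"):print(l,c,[(round(d["conf"],2),np.round(d["position"],3).tolist()) for d in tip_of(c,l)][:2])
cv2.imwrite("pics/w7.png",np.hstack([cv2.resize(a,(480,300)),cv2.resize(b[150:260,210:330],(320,300),interpolation=2)]))
```

```text
t 16.3 box-frame mm [   4.7 -104.6   96.5] F box [ 1.3 -3.3 11.2]
t 16.4 box-frame mm [   4.7 -104.6   96.4] F box [-0.1 -2.8 11.1]
clip_right_top wrist [(0.75, [0.526, -0.246, 0.086])]
clip_right_top scene [(0.58, [0.527, -0.246, 0.094]), (0.55, [0.534, -0.15, 0.082])]
clip_right_hinge wrist []
clip_right_hinge scene [(0.48, [0.528, -0.237, 0.043])]
```

View pics/w7.png

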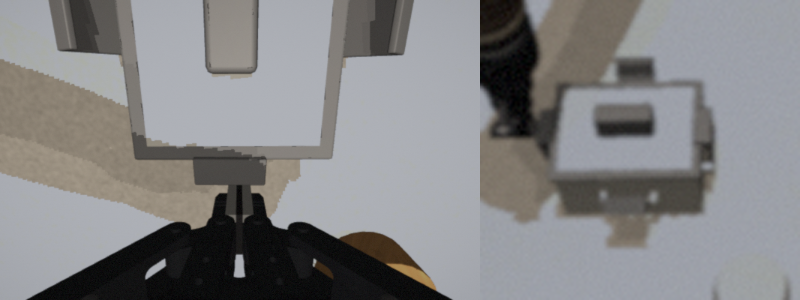

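The right clip is partly in (top at box y≈-95), but the fingertip is riding its top edge, so the finger is too high. Backing off, going lower and pushing again.

{"name": "drive_tool", "arguments": {"steps": [0, 0, -0.2, 0, 0, 0, -1, -0.6, 0, 0, 0, 0, 0, -1, -0.6, 0, 0, 0, 0, 0, -1, 0, 0, 0, 0, 0, 0, -1]}}

```text
t: 17.0
tool_pos: [0.5247, -0.2686, 0.095]
eef_rot: [-0.001, 0.741, 0.671, -0.0]
ft_force: [0.5, 0.8, -0.3]
gripper_width: -0.002
```

```bash
python3 -c "
from h import *
box()"
```

```text
t 17.0 box-frame mm [   2.4 -116.5   95. ] F box [ 0.4  0.9 -0.3]
```

Free. Down 10 mm, then push in.

{"name": "drive_tool", "arguments": {"steps": [0, -0.2, 0.6, 0, 0, 0, -1, 0, 0, 0.4, 0, 0, 0, -1, 0.6, 0, 0, 0, 0, 0, -1, 0.3, 0, 0, 0, 0, 0, -1, 0.2, 0, -0.1, 0, 0, 0, -1, 0.2, 0, -0.1, 0, 0, 0, -1, 0.2, 0, 0, 0, 0, 0, -1, 0, 0, 0, 0, 0, 0, -1]}}

```text
t: 17.8
tool_pos: [0.5251, -0.2531, 0.0882]
eef_rot: [0.0, 0.741, 0.672, 0.0]
ft_force: [-1.1, -0.8, 0.2]
gripper_width: 0.001
```

```bash
python3 -c "
from h import *
box()"
```

```text
t 17.8 box-frame mm [   1.1 -101.    88.2] F box [-1.  -0.9  0.2]
```

{"name": "drive_tool", "arguments": {"steps": [0.2, 0, 0, 0, 0, 0, -1, 0.1, 0, 0, 0, 0, 0, -1]}}

```text
t: 18.0
tool_pos: [0.5255, -0.2503, 0.0881]
eef_rot: [0.0, 0.741, 0.672, 0.0]
ft_force: [-0.6, -2.9, 1.6]
gripper_width: 0.004
```

{"name": "drive_tool", "arguments": {"steps": [0.1, 0, 0, 0, 0, 0, -1]}}

```text
t: 18.1
tool_pos: [0.5255, -0.2493, 0.088]
eef_rot: [0.0, 0.741, 0.672, 0.0]
ft_force: [-0.4, -1.3, 0.7]
gripper_width: 0.001
```

{"name": "drive_tool", "arguments": {"steps": [0.1, 0, 0, 0, 0, 0, -1]}}

```text
t: 18.2
tool_pos: [0.5256, -0.2489, 0.0881]
eef_rot: [0.001, 0.741, 0.672, -0.0]
ft_force: [-0.8, -6.4, 1.6]
gripper_width: -0.002
```

{"name": "drive_tool", "arguments": {"steps": [0.1, 0, 0, 0, 0, 0, -1]}}

```text
t: 18.3
tool_pos: [0.5256, -0.2487, 0.0881]
eef_rot: [0.001, 0.741, 0.671, -0.001]
ft_force: [-0.9, -9.6, 0.9]
gripper_width: 0.003
```

{"name": "drive_tool", "arguments": {"steps": [-0.8, 0, 0, 0, 0, 0, -1, 0, 0, -2, 0, 0, 0, -1, 1.5, 0, -0.5, 0, 0, 0, -1, 1.4, 0, 0, 0, 0, 0, -1, 0, 0, 0.8, 0, 0, 0, -1, 0, 0, 0.4, 0, 0, 0, -1, 0, 0, 0, 0, 0, 0, -1]}}

```text
t: 19.0
tool_pos: [0.5275, -0.2254, 0.1006]
eef_rot: [-0.0, 0.74, 0.672, 0.001]
ft_force: [-0.3, 2.6, 6.7]
gripper_width: -0.004
```

{"name": "drive_tool", "arguments": {"steps": [0, 0, 0.2, 0, 0, 0, -1, 0, 0, 0, 0, 0, 0, -1]}}

```text
t: 19.2
tool_pos: [0.5277, -0.2255, 0.1004]
eef_rot: [0.0, 0.741, 0.672, 0.001]
ft_force: [-4.3, 5.7, 17.6]
gripper_width: 0.002
```

Right clip is home too (lip height 0.1004). Now the near clip, pushed with the finger back along tool y.

{"name": "drive_tool", "arguments": {"steps": [0, 0, -2, 0, 0, 0, -1, 0, 0, -3, 0, 0, 0, -1, 2.5, -4, 0, 0, 0, 0, -1, 2.5, -4, 0, 0, 0, 0, -1, 2.4, -4.5, 0, 0, 0, 0, -1, 0, 0, 3, 0, 0, 0, -1, 0, 0, 3.5, 0, 0, 0, -1, 0, 0, 0.6, 0, 0, 0, -1, 0, 0, 0, 0, 0, 0, -1]}}

```text
t: 20.1
tool_pos: [0.4099, -0.1406, 0.0765]
eef_rot: [-0.002, 0.741, 0.672, -0.001]
ft_force: [0.9, 0.2, 0.4]
gripper_width: 0.003
```

```bash
python3 -c "
from h import *
box()"
```

```text
t 20.1 box-frame mm [-124.6   -0.6   76.5] F box [0.8 0.3 0.4]
```

{"name": "drive_tool", "arguments": {"steps": [0.1, 0.7, 0.4, 0, 0, 0, -1, 0, 0.4, 0, 0, 0, 0, -1, 0, 0.3, -0.2, 0, 0, 0, -1, 0, 0.3, -0.2, 0, 0, 0, -1, 0, 0.3, -0.2, 0, 0, 0, -1, 0, 0.3, -0.15, 0, 0, 0, -1, 0, 0.3, -0.15, 0, 0, 0, -1, 0, 0, 0, 0, 0, 0, -1]}}

```text
t: 20.9
tool_pos: [0.4377, -0.1428, 0.0833]
eef_rot: [0.0, 0.741, 0.672, 0.0]
ft_force: [-1.9, -1.0, 2.1]
gripper_width: -0.0
```

```bash
python3 -c "
from h import *
box()"
```

```text
t 20.9 box-frame mm [-96.8   0.1  83.3] F box [-1.8 -1.2  2.1]
```

Contact at the expected friction force. Continuing along the arc.

{"name": "drive_tool", "arguments": {"steps": [0, 0.3, -0.1, 0, 0, 0, -1, 0, 0.3, -0.1, 0, 0, 0, -1, 0, 0.2, -0.1, 0, 0, 0, -1, 0, 0.2, 0, 0, 0, 0, -1, 0, 0.1, 0, 0, 0, 0, -1]}}

```text
t: 21.4
tool_pos: [0.4485, -0.1436, 0.0858]
eef_rot: [0.0, 0.741, 0.672, 0.0]
ft_force: [-1.8, 0.3, 1.3]
gripper_width: -0.002
```

```bash
python3 -c "
from h import *
box()"
```

```text
t 21.4 box-frame mm [-86.    0.3  85.8] F box [-1.8  0.1  1.3]
```

{"name": "drive_tool", "arguments": {"steps": [0, 0.2, 0, 0, 0, 0, -1, 0, 0.1, 0, 0, 0, 0, -1]}}

```text
t: 21.6
tool_pos: [0.4513, -0.1439, 0.0858]
eef_rot: [0.0, 0.741, 0.672, 0.0]
ft_force: [-1.5, -0.9, 1.6]
gripper_width: -0.003
```

{"name": "drive_tool", "arguments": {"steps": [0, 0.1, 0, 0, 0, 0, -1]}}

```text
t: 21.7
tool_pos: [0.4522, -0.144, 0.0858]
eef_rot: [-0.0, 0.741, 0.672, 0.0]
ft_force: [-1.9, 0.4, 2.0]
gripper_width: -0.001
```

{"name": "drive_tool", "arguments": {"steps": [0, 0.1, 0, 0, 0, 0, -1]}}

```text
t: 21.8
tool_pos: [0.4531, -0.1441, 0.0858]
eef_rot: [-0.0, 0.741, 0.672, 0.0]
ft_force: [-0.7, 0.3, 1.2]
gripper_width: -0.002
```

{"name": "drive_tool", "arguments": {"steps": [0, 0.1, 0, 0, 0, 0, -1]}}

```text
t: 21.9
tool_pos: [0.4539, -0.1442, 0.0858]
eef_rot: [-0.0, 0.741, 0.672, -0.0]
ft_force: [-4.4, 1.1, 3.2]
gripper_width: -0.001
```

{"name": "drive_tool", "arguments": {"steps": [0, 0.1, 0, 0, 0, 0, -1]}}

```text
t: 22.0
tool_pos: [0.4541, -0.1442, 0.0857]
eef_rot: [-0.001, 0.741, 0.672, -0.001]
ft_force: [-8.1, 1.0, 5.7]
gripper_width: -0.001
```

```bash
python3 -c "
from h import *
box()
camera('wrist');camera('scene');camera('top')
for c in('wrist','scene','top'):print([(round(d['conf'],2),np.round(d['position'],3).tolist()) for d in tip_of(c,'clip_near_top')][:2])"
```

```text
t 22.0 box-frame mm [-80.3   0.3  85.7] F box [-8.2  0.1  5.7]
[(0.8, [0.468, -0.145, 0.085])]
[(0.71, [0.529, -0.237, 0.044]), (0.39, [0.464, -0.142, 0.091])]
[]
```

Stop reached. Checking by pressing the near lip.

{"name": "drive_tool", "arguments": {"steps": [0, -0.8, 0, 0, 0, 0, -1, 0, 0, -2.2, 0, 0, 0, -1, 0, 1.6, -0.5, 0, 0, 0, -1, 0, 1.5, 0, 0, 0, 0, -1, 0, 0, 0.8, 0, 0, 0, -1, 0, 0, 0.4, 0, 0, 0, -1, 0, 0, 0, 0, 0, 0, -1]}}

```text
t: 23.0
tool_pos: [0.4775, -0.1465, 0.1005]
eef_rot: [0.0, 0.741, 0.672, 0.0]
ft_force: [2.1, 0.3, 1.9]
gripper_width: -0.003
```

{"name": "drive_tool", "arguments": {"steps": [0, 0, 0.15, 0, 0, 0, -1, 0, 0, 0, 0, 0, 0, -1]}}

```text
t: 23.2
tool_pos: [0.4778, -0.1466, 0.1004]
eef_rot: [0.001, 0.741, 0.672, 0.001]
ft_force: [-2.4, 1.0, 11.3]
gripper_width: 0.002
```

```bash
python3 -c "
from h import *
box()"
```

```text
t 23.2 box-frame mm [-56.5   0.3 100.4] F box [-2.5  0.8 11.3]
```

Near is home. Far clip now.

{"name": "drive_tool", "arguments": {"steps": [0, 0, -2, 0, 0, 0, -1, 0, 0, -3, 0, 0, 0, -1, 0, 3, 0, 0, 0, 0, -1, 0, 4.5, 0, 0, 0, 0, -1, 0, 4.5, 0, 0, 0, 0, -1, 0, 4, 0, 0, 0, 0, -1, 0, 2.1, 0, 0, 0, 0, -1, 0, 0, 3, 0, 0, 0, -1, 0, 0, 3.5, 0, 0, 0, -1, 0, 0, 0.9, 0, 0, 0, -1, 0, 0, 0, 0, 0, 0, -1]}}

```text
t: 24.3
tool_pos: [0.656, -0.1638, 0.073]
eef_rot: [-0.002, 0.741, 0.672, -0.001]
ft_force: [0.6, 0.4, -0.5]
gripper_width: -0.003
```

```bash
python3 -c "
from h import *
box()"
```

```text
t 24.3 box-frame mm [122.5   0.9  73. ] F box [ 0.5  0.4 -0.5]
```

{"name": "drive_tool", "arguments": {"steps": [0, -0.6, 0, 0, 0, 0, -1, 0, -0.5, 0, 0, 0, 0, -1, 0, -0.3, -0.2, 0, 0, 0, -1, 0, -0.3, -0.2, 0, 0, 0, -1, 0, -0.3, -0.2, 0, 0, 0, -1, 0, -0.3, -0.15, 0, 0, 0, -1, 0, -0.3, -0.15, 0, 0, 0, -1, 0, 0, 0, 0, 0, 0, -1]}}

```text
t: 25.1
tool_pos: [0.6339, -0.162, 0.0865]
eef_rot: [0.002, 0.741, 0.672, 0.002]
ft_force: [4.0, 0.7, 7.5]
gripper_width: 0.0
```

```bash
python3 -c "
from h import *
box()"
```

```text
t 25.1 box-frame mm [100.3   0.5  86.5] F box [3.9 1.1 7.5]
```

{"name": "drive_tool", "arguments": {"steps": [0, -0.1, -0.3, 0, 0, 0, -1, 0, -0.3, -0.1, 0, 0, 0, -1, 0, -0.2, -0.1, 0, 0, 0, -1, 0, 0, 0, 0, 0, 0, -1]}}

```text
t: 25.5
tool_pos: [0.6267, -0.1612, 0.0904]
eef_rot: [0.001, 0.741, 0.672, 0.001]
ft_force: [4.1, -0.6, 6.3]
gripper_width: -0.002
```

```bash
python3 -c "
from h import *
box()"
```

```text
t 25.5 box-frame mm [93.1  0.6 90.4] F box [ 4.1 -0.2  6.3]
```

{"name": "drive_tool", "arguments": {"steps": [0, 0.7, 0, 0, 0, 0, -1, 0, 0, 0.3, 0, 0, 0, -1, 0, -0.6, 0, 0, 0, 0, -1, 0, -0.3, 0, 0, 0, 0, -1, 0, -0.2, -0.1, 0, 0, 0, -1, 0, -0.2, -0.1, 0, 0, 0, -1, 0, 0, 0, 0, 0, 0, -1]}}

```text
t: 26.2
tool_pos: [0.6202, -0.1605, 0.0887]
eef_rot: [0.0, 0.741, 0.672, 0.0]
ft_force: [2.5, -0.1, 4.0]
gripper_width: -0.002
```

```bash
python3 -c "
from h import *
box()"
```

```text
t 26.2 box-frame mm [86.6  0.6 88.7] F box [2.5 0.2 4. ]
```

{"name": "drive_tool", "arguments": {"steps": [0, -0.2, 0, 0, 0, 0, -1, 0, -0.1, 0, 0, 0, 0, -1]}}

```text
t: 26.4
tool_pos: [0.6166, -0.1602, 0.0876]
eef_rot: [-0.001, 0.741, 0.672, -0.0]
ft_force: [2.3, 0.5, 1.1]
gripper_width: -0.002
```

{"name": "drive_tool", "arguments": {"steps": [0, -0.1, 0, 0, 0, 0, -1, 0, -0.1, 0, 0, 0, 0, -1]}}

```text
t: 26.6
tool_pos: [0.6148, -0.16, 0.0877]
eef_rot: [-0.001, 0.741, 0.672, -0.0]
ft_force: [1.7, -0.0, 0.2]
gripper_width: 0.004
```

{"name": "drive_tool", "arguments": {"steps": [0, -0.1, 0, 0, 0, 0, -1]}}

```text
t: 26.7
tool_pos: [0.6139, -0.1599, 0.0877]
eef_rot: [-0.0, 0.741, 0.672, -0.0]
ft_force: [2.3, -1.3, -0.6]
gripper_width: -0.002
```

{"name": "drive_tool", "arguments": {"steps": [0, -0.1, 0, 0, 0, 0, -1]}}

```text
t: 26.8
tool_pos: [0.6136, -0.1599, 0.0879]
eef_rot: [0.0, 0.741, 0.672, 0.0]
ft_force: [5.9, -0.6, -4.0]
gripper_width: -0.003
```

{"name": "drive_tool", "arguments": {"steps": [0, -0.1, 0, 0, 0, 0, -1]}}

```text
t: 26.9
tool_pos: [0.6134, -0.1599, 0.088]
eef_rot: [0.001, 0.741, 0.672, 0.001]
ft_force: [8.0, -1.3, -4.7]
gripper_width: -0.001
```

Stop reached (8 N). Pressing the far lip.

{"name": "drive_tool", "arguments": {"steps": [0, 0.8, 0, 0, 0, 0, -1, 0, 0, -2, 0, 0, 0, -1, 0, -1.6, -0.5, 0, 0, 0, -1, 0, -1.5, 0, 0, 0, 0, -1, 0, 0, 0.8, 0, 0, 0, -1, 0, 0, 0.4, 0, 0, 0, -1, 0, 0, 0, 0, 0, 0, -1]}}

```text
t: 27.6
tool_pos: [0.5897, -0.1576, 0.1008]
eef_rot: [-0.0, 0.741, 0.672, -0.0]
ft_force: [0.5, -0.5, -0.5]
gripper_width: -0.001
```

{"name": "drive_tool", "arguments": {"steps": [0, 0, 0.2, 0, 0, 0, -1, 0, 0, 0, 0, 0, 0, -1]}}

```text
t: 27.8
tool_pos: [0.59, -0.1576, 0.1006]
eef_rot: [0.0, 0.741, 0.672, 0.0]
ft_force: [-3.7, 1.0, 13.0]
gripper_width: 0.003
```

All four are pressed home. Retreating for a final look.

{"name": "drive_tool", "arguments": {"steps": [0, 0, -2, 0, 0, 0, -1, 0, 0, -4, 0, 0, 0, -1, 0, 0, -4, 0, 0, 0, -1, 2, -2, -3, 0, 0, 0, -1, 4, -2, 0, 0, 0, 0, -1, 4, -1, 0, 0, 0, 0, -1, 4, -1, 0, 0, 0, 0, -1, 4, -1, 0, 0, 0, 0, -1, 4, -1, 0, 0, 0, 0, -1, 4, -1, 0, 0, 0, 0, -1, 3, -1, 0, 0, 0, 0, -1, 0, 0, 0, 0, 0, 0, -1]}}

```text
t: 29.0
tool_pos: [0.5177, 0.1442, 0.2284]
eef_rot: [-0.001, 0.739, 0.673, -0.0]
ft_force: [0.7, -0.4, -0.6]
gripper_width: 0.0
```

Run:
```python
from h import *
s=sense();print(s["t"],s["tool_pos"])
b=camera("top");a=camera("scene")
for l in("lid_handle","food_box","clip_near_top","clip_far_top","clip_left_top","clip_right_top","tall_can"):
  for c in("top","scene"):print(l,c,[(round(d["conf"],2),np.round(d["position"],3).tolist()) for d in tip_of(c,l)][:3])
cv2.imwrite("pics/f.png",np.hstack([cv2.resize(b[160:260,330:430],(400,400),interpolation=2),cv2.resize(a[155:255,215:315],(400,400),interpolation=2)]))
```

```text
29.0 [0.51771121 0.14417823 0.22844737]
lid_handle top [(0.58, [0.741, 0.238, 0.024]), (0.48, [0.543, -0.07, 0.044]), (0.44, [0.472, -0.142, 0.089])]
lid_handle scene [(0.98, [0.534, -0.154, 0.102]), (0.77, [0.329, 0.232, 0.034]), (0.68, [0.74, 0.235, 0.03])]
food_box top [(0.16, [0.536, -0.156, 0.08])]
food_box scene [(0.88, [0.536, -0.153, 0.003]), (0.62, [0.526, -0.238, 0.044]), (0.56, [0.525, -0.238, 0.093])]
clip_near_top top [(0.72, [0.468, -0.14, 0.09])]
clip_near_top scene [(0.59, [0.466, -0.139, 0.09]), (0.37, [0.598, -0.156, 0.045])]
clip_far_top top []
clip_far_top scene [(0.64, [0.526, -0.237, 0.096]), (0.54, [0.601, -0.154, 0.092])]
clip_left_top top [(0.66, [0.544, -0.064, 0.09]), (0.37, [0.469, -0.144, 0.089])]
clip_left_top scene [(0.53, [0.544, -0.066, 0.09]), (0.18, [0.537, 0.413, 0.001])]
clip_right_top top [(0.71, [0.523, -0.24, 0.085]), (0.37, [0.603, -0.155, 0.044])]
clip_right_top scene [(0.49, [0.528, -0.235, 0.093])]
tall_can top [(0.98, [0.738, -0.04, 0.0]), (0.38, [0.471, -0.143, 0.09])]
tall_can scene [(0.91, [0.74, -0.039, -0.003])]
```

View pics/f.png

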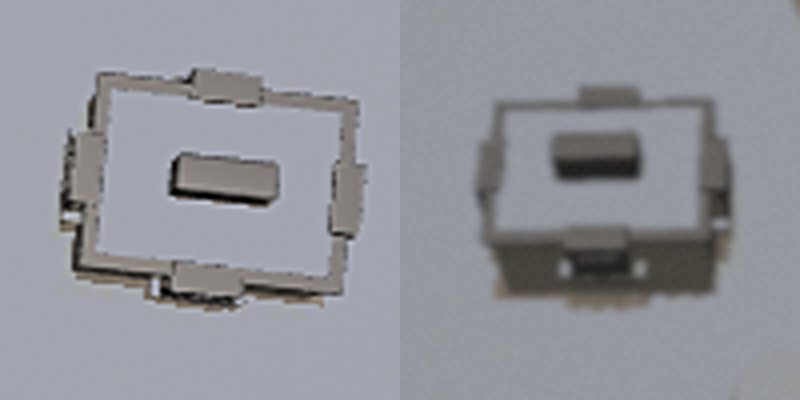

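The final look, top on the left and scene on the right, shows the lid seated. All four lips lie flat over the rim, at (228,87), (347,200), (207,277) and (88,170) in the top view. Box and tall can are where they were.

```bash
python3 -c "
from cell import *
print(finish_job())"
```

```text
the job is handed in; nothing more can be done
None
```

The box is shut: the larger pale lid is on it, all four clips are folded over its rim, and I handed the job in at about 30 s of the 72 s allowed.

**Lid:** it stopped at its home height under a 16 N press. Afterwards the handle point read 102–108 mm, against 105 mm expected.

**Clips:** I pushed each one in along its arc until it met its stop, at 7–10 N. Pressing down on each lip with 11–18 N then put the lip top at about 89.5 mm, the fully closed height. In the final pictures all four lips lie flat on the lid.

**Box and bystanders:** the box's measured place changed by no more than about 2–4 mm, which is within the measuring error. The tall can had not moved. I never went near the short can or the tape roll, but I did not measure them again at the end.

**What went less smoothly:**
- **Fingertip riding up:** on the right clip the fingertip rode up on the top edge (about 11 N upward). I backed off, went lower and pushed again. The far clip did the same more mildly (about 7 N) and got the same correction.
- **Right clip's stop:** the push reached 9.6 N, close to the roughly 10 N at which the box slides. The measurements show no sign that it moved.
- **Detector misses:** the top-camera detector did not find the seated lid handle or the far clip's top in the last picture. The scene camera found both where they should be.

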